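# Check a centrifuge spindle for runout

### The arm

A 7-joint arm with a two-finger parallel gripper is mounted at the origin on the work surface. World frame = base frame: x ahead of the robot, y to its left, z up, the work surface at z = 0. Lengths are in m, angles in rad, forces in N, time in s.
With the tool pointing down it reaches from about 0.4 to 0.875 m from the base axis. Payload 19.3 kg.
Tool frame: the origin (TCP) lies between the finger pads; the fingertips stand 17 mm ahead of it and the grasp point (between the pads) lies 2 mm behind it (bot.finger_overhang is the distance from the TCP to the fingertips, in m); z points along the fingers, y is the line along which they close (so a half turn about z gives the same grasp; the last joint's range is limited). The gripper opens to 85 mm and grips with 20 to 120 N. Pads are 22 mm wide; open, the fingers measure 114 mm over their backs; the gripper's body (76 mm by 85 mm) begins 54 mm behind the grasp point. The pads swing forward as they close: fully open they stand 13 mm farther back than shut.
Start: joints at [-1.309, 0.521, -0.036, 1.599, 0.021, 1.021, -0.113], TCP at [0.204, 0.591, 0.248] pointing down, gripper open.
Joint ranges: [-2.91, 2.91], [-0.3, 2.13], [-1.5, 1.42], [0.17, 2.43], [-1.26, 4.41], [0.16, 1.93], [-2.52, 2.52]. Speed limits (rad/s): [1.89, 1.89, 2.39, 2.39, 3.01, 3.01, 3.01].

### API

Orientations are given as [roll, pitch, yaw] about the fixed x, y, z axes, in that order (R = Rz(yaw) Ry(pitch) Rx(roll)).
In Python, from workcell import observe, grab_frame, bot gives the robot as it stands.
- The arm moves only by the shell command python3 -m crank 'ROWS' [FORCE]. ROWS is a JSON object of lists of equal length, an entry for each row: "linear": the shift along the world's x, y, z each as a share of 0.25 m, from -1 to 1, a list of three; "delta_rot": the turn, a rotation vector about the world's x, y, z each as a share of 30 degrees, from -1 to 1, a list of three; "fingers": the opening, from -1 (shut) to 1 (fully open). In form: {"linear": [[dx, dy, dz], ...], "delta_rot": [[rx, ry, rz], ...], "fingers": [fingers, ...]}. A call has 1 to 5 rows; each row is the pose to reach, as a shift and turn from the pose commanded when the call began; what a row does not reach only later rows make up. A row lasts 1/10 s, in which the tool goes at most 50 mm and 8.59 degrees, less where a joint would pass 70% of its speed; a pose out of reach is approached as far as the arm can. A call with a number of a shift or a turn outside -1 to 1 is refused whole. A call with a gripper value outside its range is refused whole. The fingers move at their own pace and stop on an object; FORCE is the grip in N (left out, the last holds). Time passes only in rows, so rows that repeat a pose let the fingers close. It gives the time, the measured TCP pose, the force, the opening and the grip force at its end, in the units of the state.
- observe(): the state, without advancing time (a new reading comes with each control period).
- grab_frame(name): name is "side" or "top" or "wrist"; returns a dict with "image" (400x640x3 uint8, red, green, blue), "mtx" (3x3 intrinsics, pixels), "k1" (the pictures are not rectified: a ray, as slopes to the right and down, at radius r is drawn at 1 + k1 r^2 times it, then the intrinsics apply), "xyz" and "orientation" of the camera in the world. Camera axes: x right, y down, z forward; pixel columns grow to the right and rows downward; lengths in m; the calibration is good to about 2 mm. A picture is of the moment at which its call begins. There is no depth.
- bot.job_done(): hands the job in; it is judged then, once.
The state is a dict: "clock": time; "qpos": joint angles; "qd": joint speeds; "joint_efforts": joint torques, N m; "position": TCP position; "tool_rot": TCP orientation; "force": force on the tool from outside, world axes, zero at the start; "moment": the same for the moment, N m; "grip_width": finger opening in m; "finger_force": force on a finger pad.
Only numpy, scipy, OpenCV 4.12 (cv2) and the standard library are available. Lean on these libraries where they do the work, as an engineer would, in place of code of your own. Each camera call takes 0.05 s, during which the arm holds its last target. There are 200 camera calls.

### The job

Check the centrifuge spindle that lies under the dial indicator. First press the indicator head down its column until the sprung plunger rests on the spindle's disc and is well pushed in; then, leaving the indicator down, push the spindle's handle over from the robot's side to well over on the far side so that the spindle rolls in its V-blocks. Leave the spindle seated in the V-blocks, and leave the other spindle, on the stand without an indicator, alone.

Things in the scene. Friction and masses are not known exactly. Their poses are not given: they have to be found in the camera images.
- gauge: Fixed grey base plate 110 x 315 x 20 mm with two steel V-blocks (92 mm high) and a column 240 mm high, 22 mm thick at x = 0, y = 145 mm. Origin on the bench, under the spindle's mid-length. y runs along the spindle; -x is the near side (the robot's), +x the far side, to which the dial faces. The indicator head hangs over the spindle's disc at x = 0, y = 60 mm.
- cap (a point): Top centre of the flat grey cap (32 mm across) on the indicator head: press here. The head (56 mm dial) slides straight down with about 6 N of friction and stays where it is left. Cap height: 231 to 241 mm at first, 191 mm at the bottom stop; the plunger touches the disc at about 211 mm, so below 204 mm it is well pushed in. Press to just above the stop.
- plunger (a joint): How far the sprung plunger under the indicator head is pushed in, m: 0 hanging free, about 0.020 with the head at its bottom stop, at most 0.026. Soft spring, under 3 N. More than 0.006 is well pushed in.
- spindle: Loose steel spindle 220 mm long, 22 mm thick, 0.7 kg, lying in the V-blocks along the gauge's y axis. 48 mm disc at y = 60 mm under the plunger, slightly off centre; radial handle at y = -95 mm. Origin on its axis at mid-length, 80 mm above the bench; axes as the gauge's at the start. It turns easily about y and stays where it is left.
- spindle_knob (a point): Centre of the white ball (18 mm) at the end of the spindle's handle, an 8 mm rod; 60 mm from the spindle's axis. At first 122 mm above the bench, the handle leaning 45 degrees from upright to the near side (-x of the gauge). Pushed towards the gauge's +x with shut fingers it passes upright (140 mm) and comes down on the far side.
- spare_spindle: The same kind of spindle waiting in V-blocks on a stand without an indicator, to be left alone. Origin on its axis at mid-length, 80 mm above the bench.

How it is judged:
By the outcome, as a careful person would: the job done as asked, in the order asked, and still so for the second after the job is handed in, with the robot touching nothing.
It also fails if it takes over 45 s, if anything falls off the work surface, if the arm or the gripper's body presses on something with over 40 N, if the wrist force passes 120 N, or if a joint passes its speed limit or range.

## Working session

There is one attempt and no reset: what is moved stays moved. The work goes in short steps, Python scripts to look and compute and a shell command to move; the robot and the scene stay as the last step left them, time stands still between calls to the robot, and variables do not carry over. Pictures are saved under pics/ and viewed, at most 10 in all, crops included, and the job is handed in when it is done.

```bash
mkdir -p pics; ls; cat > h.py <<'E'
import numpy as np, cv2, json
from scipy.spatial.transform import Rotation as R
from workcell import observe, grab_frame, bot
def save(name,fn):
    f=grab_frame(name); cv2.imwrite('pics/'+fn+'.png',f['image'][:,:,::-1])
    o=np.array(f['orientation']); 
    M=o if o.shape==(3,3) else R.from_euler('xyz',o).as_matrix()
    json.dump(dict(K=np.array(f['mtx']).tolist(),k1=float(f['k1']),t=np.array(f['xyz']).tolist(),M=M.tolist()),open('pics/'+fn+'.json','w'))
def cam(fn): 
    d=json.load(open('pics/'+fn+'.json')); return [np.array(d[k]) for k in('K','k1','t','M')]
def ray(fn,px):
    K,k1,t,M=cam(fn)
    p=cv2.undistortPoints(np.array([[px]],float),K,np.array([k1,0,0,0.]))[0,0]
    d=M@np.array([p[0],p[1],1]); return t,d/np.linalg.norm(d)
def atz(fn,px,z):
    t,d=ray(fn,px); return t+d*(z-t[2])/d[2]
def tri(*obs):
    A=np.zeros((3,3));b=np.zeros(3);rs=[ray(*o) for o in obs]
    for t,d in rs: P=np.eye(3)-np.outer(d,d);A+=P;b+=P@t
    x=np.linalg.solve(A,b); return x,[np.linalg.norm((np.eye(3)-np.outer(d,d))@(x-t)) for t,d in rs]
def proj(fn,X):
    K,k1,t,M=cam(fn); return cv2.projectPoints(np.array([X],float),cv2.Rodrigues(M.T)[0],-M.T@t,K,np.array([k1,0,0,0.]))[0][0,0]
E
python3 - <<'E'
from h import *
save('top','top1');save('side','side1')
s=observe();print(s); print(cam('top1'),cam('side1'))
E
```

```text
pics
{'clock': 0.1, 'qpos': array([-1.30916781,  0.52198147, -0.03631518,  1.59995111,  0.02118518,
        1.02111804, -0.11279588]), 'qd': array([ 1.69357190e-03, -2.04010796e-03, -6.78206945e-05, -1.71852807e-03,
       -1.04093006e-03,  1.02036947e-04, -1.49497182e-04]), 'joint_efforts': array([ 2.89944481e-03, -9.28494000e+01,  1.98385052e+00, -3.70530117e+01,
        1.81447109e-02,  5.53373160e-03,  3.99466956e-05]), 'position': array([0.20354658, 0.59061453, 0.24776651]), 'tool_rot': array([-3.14052137e+00,  6.95089630e-05,  2.80973895e+00]), 'force': array([-0.48783927,  0.27417048, -0.21143382]), 'moment': array([-0.00617982,  0.01707495, -0.00598535]), 'finger_force': 0.0, 'grip_width': 0.08552055829635843}
[array([[364.83940147,   0.        , 321.88242947],
       [  0.        , 364.83940147, 194.93916825],
       [  0.        ,   0.        ,   1.        ]]), array(0.01275084), array([ 0.40198982, -0.01606731,  0.85152663]), array([[ 0.02592796, -0.98771802,  0.15408065],
       [-0.99939294, -0.02919908, -0.01900454],
       [ 0.02327014, -0.15349436, -0.98787549]])] [array([[481.22928652,   0.        , 320.82832033],
       [  0.        , 481.22928652, 202.6941588 ],
       [  0.        ,   0.        ,   1.        ]]), array(-0.08972774), array([ 0.03724268, -0.62796087,  0.74888163]), array([[ 0.80483497, -0.3558125 ,  0.47501383],
       [-0.59348737, -0.48744123,  0.64044811],
       [ 0.00366188, -0.79736974, -0.60347998]])]
```

View pics/top1.png

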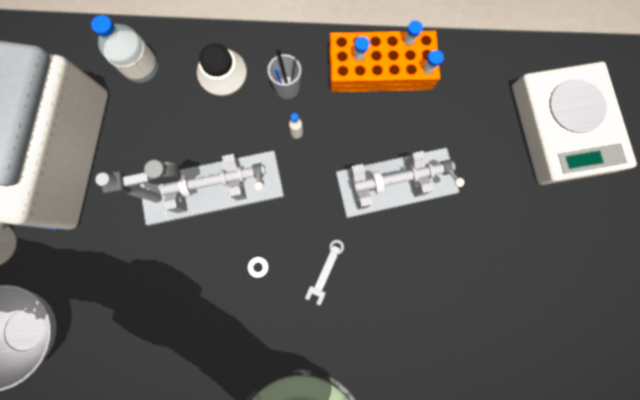

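View pics/side1.png

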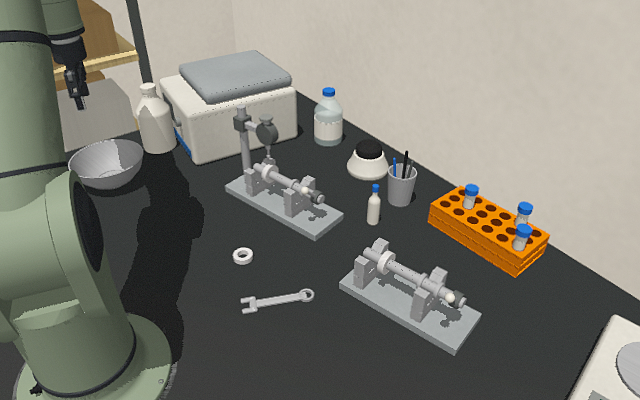

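The top view shows the gauge at left (column top ~(103,180), head ~(155,170), knob ~(258,186)). The spare is at right (~(405,180)). I'll zoom in on both views.

```bash
python3 - <<'E'
import cv2,numpy as np
a=cv2.imread('pics/top1.png')[140:235,85:295]; b=cv2.imread('pics/side1.png')[90:245,215:355]
a=cv2.resize(a,None,fx=3.8,fy=3.8,interpolation=cv2.INTER_CUBIC); cv2.imwrite('pics/ca.png',a)
cv2.imwrite('pics/cb.png',cv2.resize(b,None,fx=3.8,fy=3.8,interpolation=cv2.INTER_CUBIC))
E
```

```text
(no output)
```

View pics/ca.png

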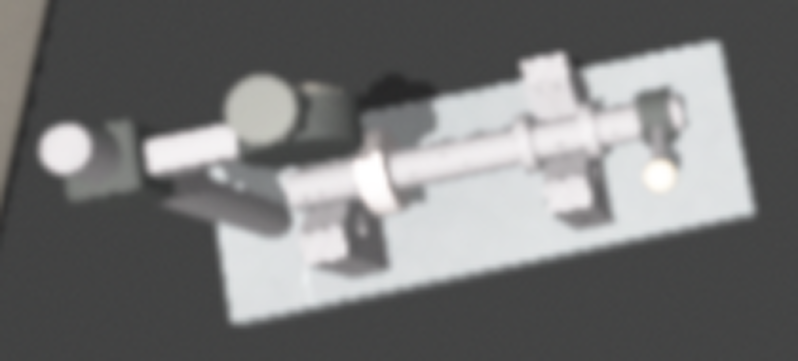

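View pics/cb.png

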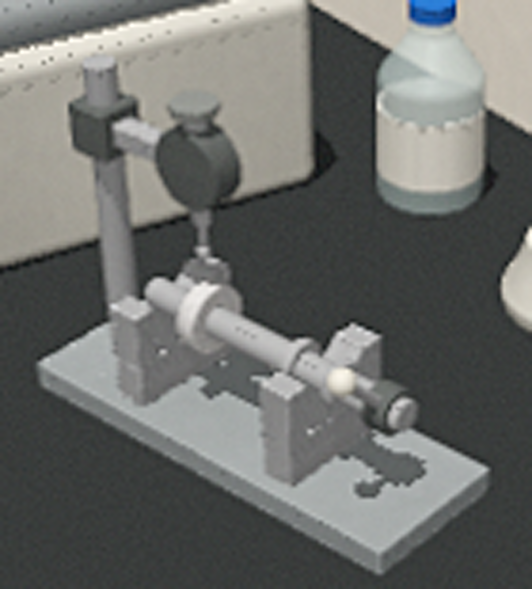

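The crops show the cap at top (153.4,168.4) / side (266.1,117.1). The knob is at top (258.7,186.3) / side (304.7,190), and the column top at top (102.4,178.9) / side (241.3,106.8).

```bash
python3 - <<'E'
from h import *
np.set_printoptions(precision=4,suppress=True)
for n,a,b in [('cap',(153.4,168.4),(266.1,117.1)),('knob',(258.7,186.3),(304.7,190)),('col',(102.4,178.9),(241.3,106.8)),('nearR',(283.4,196.3),(314.5,236)),('farR',(274.5,151.1),(343.4,213.7)),('nearL',(146.3,225.3),(225.5,186.6))]:
    print(n,*tri(('top1',a),('side1',b)))
E
```

```text
cap [0.5363 0.2615 0.2329] [np.float64(0.00042851815174964645), np.float64(0.00042851815174980756)]
knob [0.5302 0.0982 0.1207] [np.float64(0.00034421696760779315), np.float64(0.0003442169676080035)]
col [0.5157 0.3444 0.233 ] [np.float64(0.0008268550777988245), np.float64(0.0008268550777987265)]
nearR [0.5269 0.0566 0.0151] [np.float64(0.00026876657583632695), np.float64(0.0002687665758362486)]
farR [0.6335 0.0824 0.0147] [np.float64(0.000251556133310188), np.float64(0.0002515561333101766)]
nearL [0.4533 0.3632 0.0113] [np.float64(0.002051533694776087), np.float64(0.002051533694776078)]
```

Everything agrees: base 110x315, cap at 0.233 m, column 85 mm from the cap. The gauge yaw is ~13.5°, its x axis is (0.972,0.233), and the origin is ~(0.550,0.203). I'll go up first, then across with the fingers shut.

```bash
python3 -m crank '{"linear": [[0,0,0.2],[0,0,0.4],[0.15,-0.15,0.45],[0.3,-0.3,0.45],[0.45,-0.45,0.45]], "delta_rot": [[0,0,0.2],[0,0,0.4],[0,0,0.5],[0,0,0.5],[0,0,0.5]], "fingers": [-1,-1,-1,-1,-1]}' 40
```

```text
clock: 0.6
position: [0.3097, 0.4844, 0.3611]
tool_rot: [3.141, 0.0, 3.072]
force: [1.4, 1.5, -0.2]
grip_width: 0.0122
finger_force: 0.0
```

```bash
python3 -m crank '{"linear": [[0.13,-0.13,0],[0.27,-0.27,0],[0.42,-0.42,0],[0.57,-0.57,0],[0.72,-0.7,0]], "delta_rot": [[0,0,0.2],[0,0,0.4],[0,0,0.58],[0,0,0.58],[0,0,0.58]], "fingers": [-1,-1,-1,-1,-1]}' && python3 -m crank '{"linear": [[0.1,-0.1,0],[0.16,-0.16,0],[0.16,-0.16,0]], "delta_rot": [[0,0,0],[0,0,0],[0,0,0]], "fingers": [-1,-1,-1]}'
```

```text
clock: 1.1
position: [0.4855, 0.3126, 0.3608]
tool_rot: [-3.142, -0.0, -2.908]
force: [1.0, 0.8, 1.1]
grip_width: -0.0003
finger_force: 0.0
clock: 1.4
position: [0.5264, 0.2715, 0.3603]
tool_rot: [-3.14, -0.0, -2.913]
force: [0.5, 0.3, 0.0]
grip_width: -0.0004
finger_force: 0.0
```

```bash
python3 -m crank '{"linear": [[0.04,-0.04,-0.1],[0.04,-0.04,-0.22],[0.04,-0.04,-0.34],[0.04,-0.04,-0.37],[0.04,-0.04,-0.37]], "delta_rot": [[0,0,0],[0,0,0],[0,0,0],[0,0,0],[0,0,0]], "fingers": [-1,-1,-1,-1,-1]}'
python3 - <<'E'
from h import *
save('side','side2');save('top','top2')
print(observe()['position'])
b=cv2.imread('pics/side2.png')[40:245,200:355]; c=cv2.imread('pics/top2.png')[110:240,70:300]
b=cv2.resize(b,(310,410));c=cv2.resize(c,(460,260))
o=np.zeros((410,770,3),np.uint8);o[:,:310]=b;o[:260,310:]=c;cv2.imwrite('pics/m2.png',o)
E
```

```text
clock: 1.9
position: [0.5339, 0.2649, 0.2678]
tool_rot: [-3.141, -0.002, -2.907]
force: [-0.2, -0.1, 1.4]
grip_width: -0.0
finger_force: 0.0
[0.53476466 0.26511388 0.26957704]
```

View pics/m2.png

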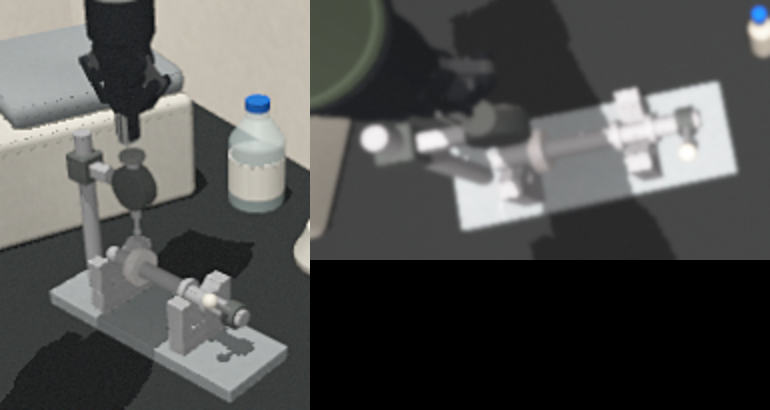

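The fingertips (montage (128,138)) hang just above the cap (132,155), with the dial clear. I'll shift 3 mm in y and press gently.

```bash
python3 -m crank '{"linear": [[0.005,-0.013,-0.03],[0.005,-0.013,-0.06],[0.005,-0.013,-0.08],[0.005,-0.013,-0.1],[0.005,-0.013,-0.12]], "delta_rot": [[0,0,0],[0,0,0],[0,0,0],[0,0,0],[0,0,0]], "fingers": [-1,-1,-1,-1,-1]}' && python3 -m crank '{"linear": [[0,0,-0.02],[0,0,-0.04],[0,0,-0.06],[0,0,-0.075],[0,0,-0.075]], "delta_rot": [[0,0,0],[0,0,0],[0,0,0],[0,0,0],[0,0,0]], "fingers": [-1,-1,-1,-1,-1]}'
```

```text
clock: 2.5
position: [0.536, 0.2612, 0.2381]
tool_rot: [-3.141, 0.001, -2.908]
force: [4.3, -1.5, 5.0]
grip_width: -0.0003
finger_force: 2.2
clock: 3.0
position: [0.5353, 0.2613, 0.2188]
tool_rot: [-3.141, -0.001, -2.908]
force: [-0.9, 0.1, -0.2]
grip_width: -0.0
finger_force: 0.0
```

```bash
python3 -m crank '{"linear": [[0,0,-0.01],[0,0,-0.02],[0,0,-0.03],[0,0,-0.03]], "delta_rot": [[0,0,0],[0,0,0],[0,0,0],[0,0,0]], "fingers": [-1,-1,-1,-1]}'
python3 - <<'E'
from h import *
s=observe();print(s['position'],s['force'])
save('side','side3')
cv2.imwrite('pics/m3.png',cv2.resize(cv2.imread('pics/side3.png')[80:220,215:345],None,fx=4,fy=4,interpolation=cv2.INTER_CUBIC))
E
```

```text
clock: 3.4
position: [0.5353, 0.2614, 0.2116]
tool_rot: [3.142, -0.001, -2.908]
force: [-0.5, -0.1, -0.0]
grip_width: -0.0
finger_force: 0.0
[0.53525628 0.26138293 0.21163548] [-0.50224403 -0.07773246 -0.01528457]
```

View pics/m3.png

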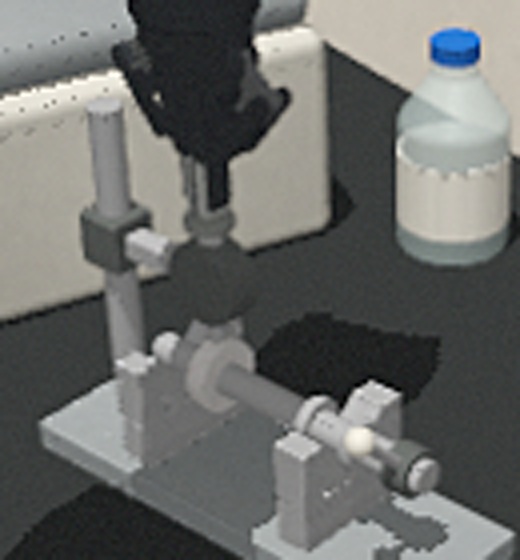

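The head is down (clamp and cap ~40 mm lower) and the plunger is on the disc. Next I'll rise clear and go to the near side of the knob.

```bash
python3 -m crank '{"linear": [[0,0,0.15],[0,0,0.3],[-0.05,-0.15,0.4],[-0.1,-0.32,0.4],[-0.15,-0.5,0.4]], "delta_rot": [[0,0,0],[0,0,0],[0,0,0],[0,0,0],[0,0,0]], "fingers": [-1,-1,-1,-1,-1]}'
python3 -m crank '{"linear": [[-0.06,-0.2,0],[-0.06,-0.2,0],[-0.06,-0.2,0]], "delta_rot": [[0,0,0],[0,0,0],[0,0,0]], "fingers": [-1,-1,-1]}'
```

```text
clock: 3.95
position: [0.4975, 0.1354, 0.3125]
tool_rot: [3.141, 0.001, -2.907]
force: [1.1, -0.3, 0.5]
grip_width: -0.0
finger_force: 0.0
clock: 4.25
position: [0.483, 0.0854, 0.3123]
tool_rot: [3.141, 0.0, -2.91]
force: [0.0, 0.5, 0.3]
grip_width: -0.0001
finger_force: 0.0
```

```bash
python3 -m crank '{"linear": [[0,0,-0.15],[0,0,-0.33],[0,0,-0.52],[0,0,-0.66],[0,0,-0.74]], "delta_rot": [[0,0,0],[0,0,0],[0,0,0],[0,0,0],[0,0,0]], "fingers": [-1,-1,-1,-1,-1]}'
python3 -m crank '{"linear": [[0,0.005,0],[0,0.005,0]], "delta_rot": [[0,0,0],[0,0,0]], "fingers": [-1,-1]}'
python3 - <<'E'
from h import *
s=observe();print(s['position'],s['force'])
save('side','side4');save('top','top4')
b=cv2.imread('pics/side4.png')[90:250,215:365]; c=cv2.imread('pics/top4.png')[130:240,130:300]
b=cv2.resize(b,(450,480));c=cv2.resize(c,(340,220))
o=np.zeros((480,790,3),np.uint8);o[:,:450]=b;o[:220,450:]=c;cv2.imwrite('pics/m4.png',o)
E
```

```text
clock: 4.75
position: [0.4821, 0.0875, 0.1241]
tool_rot: [3.141, -0.003, -2.906]
force: [-0.2, -0.1, 0.9]
grip_width: -0.0002
finger_force: 0.0
clock: 4.95
position: [0.4834, 0.0885, 0.1273]
tool_rot: [3.141, -0.0, -2.907]
force: [0.6, 0.7, -0.2]
grip_width: -0.0
finger_force: 0.0
[0.48342196 0.08853079 0.1272744 ] [ 0.59449602  0.73495564 -0.18082001]
```

View pics/m4.png

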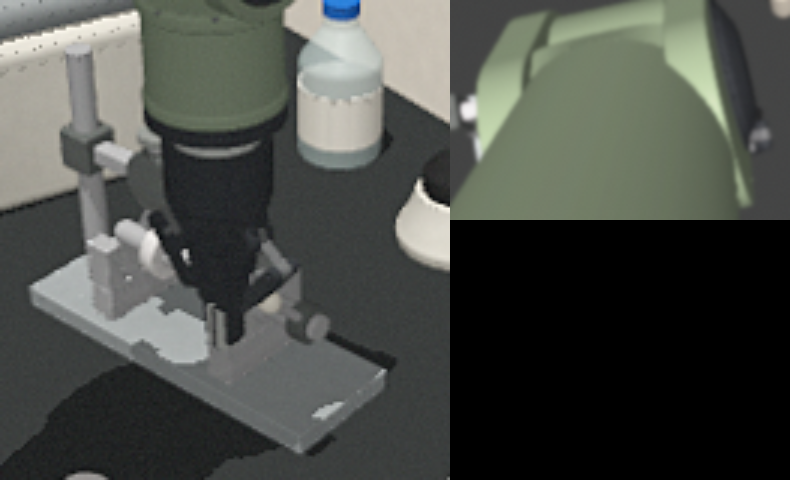

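The fingertips (~(228,335) in the left view) are on the near side of the handle, clear of the V-block. Now I push along the gauge +x.

```bash
python3 -m crank '{"linear": [[0.04,0.01,-0.012],[0.08,0.019,-0.012],[0.12,0.029,-0.012],[0.155,0.037,-0.012],[0.19,0.045,-0.012]], "delta_rot": [[0,0,0],[0,0,0],[0,0,0],[0,0,0],[0,0,0]], "fingers": [-1,-1,-1,-1,-1]}'
python3 -m crank '{"linear": [[0.035,0.008,0],[0.07,0.017,0],[0.105,0.025,0],[0.14,0.034,0],[0.175,0.042,0]], "delta_rot": [[0,0,0],[0,0,0],[0,0,0],[0,0,0],[0,0,0]], "fingers": [-1,-1,-1,-1,-1]}'
python3 -m crank '{"linear": [[0.03,0.007,0],[0.055,0.013,0],[0.075,0.018,0],[0.075,0.018,0]], "delta_rot": [[0,0,0],[0,0,0],[0,0,0],[0,0,0]], "fingers": [-1,-1,-1,-1]}'
```

```text
clock: 5.55
position: [0.5317, 0.0989, 0.1241]
tool_rot: [-3.142, -0.0, -2.908]
force: [-1.2, -0.2, 1.1]
grip_width: -0.0
finger_force: 1.0
clock: 6.05
position: [0.575, 0.1095, 0.1239]
tool_rot: [-3.142, -0.0, -2.908]
force: [-2.4, -0.5, 0.0]
grip_width: 0.0002
finger_force: 0.8
clock: 6.45
position: [0.5939, 0.114, 0.124]
tool_rot: [-3.142, 0.001, -2.908]
force: [-0.8, -0.2, 0.9]
grip_width: -0.0002
finger_force: 0.0
```

```bash
python3 -m crank '{"linear": [[-0.06,-0.014,0],[-0.1,-0.024,0.02],[-0.1,-0.024,0.2],[-0.1,-0.024,0.4],[-0.1,-0.024,0.6]], "delta_rot": [[0,0,0],[0,0,0],[0,0,0],[0,0,0],[0,0,0]], "fingers": [-1,-1,-1,-1,-1]}'
python3 -m crank '{"linear": [[0,-0.15,0.15],[-0.1,-0.3,0.15],[-0.2,-0.45,0.15],[-0.3,-0.6,0.15],[-0.4,-0.75,0.15]], "delta_rot": [[0,0,0],[0,0,0],[0,0,0],[0,0,0],[0,0,0]], "fingers": [-1,-1,-1,-1,-1]}'
python3 - <<'E'
from h import *
save('side','side5');save('top','top5')
b=cv2.imread('pics/side5.png')[90:245,215:355]; c=cv2.imread('pics/top5.png')[140:235,130:295]
b=cv2.resize(b,(420,465));c=cv2.resize(c,(380,219))
o=np.zeros((465,800,3),np.uint8);o[:,:420]=b;o[:219,420:]=c;cv2.imwrite('pics/m5.png',o)
E
```

```text
clock: 6.95
position: [0.5676, 0.1076, 0.2764]
tool_rot: [-3.142, 0.0, -2.908]
force: [1.3, 0.6, 0.7]
grip_width: -0.0002
finger_force: 0.0
clock: 7.45
position: [0.4667, -0.081, 0.3121]
tool_rot: [-3.141, 0.001, -2.908]
force: [1.3, -0.4, -0.3]
grip_width: -0.0001
finger_force: 0.0
```

View pics/m5.png

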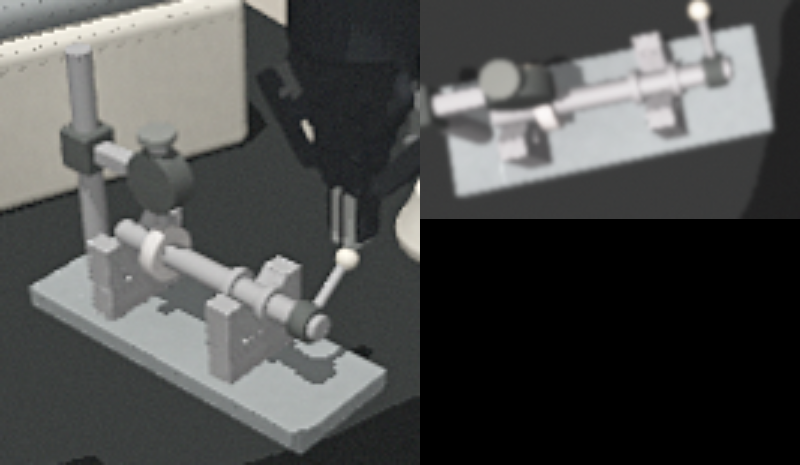

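The spindle is seated, with the handle now over on the far side (knob at montage (347,258) and (699,10)). The indicator is still down. I'll check the numbers.

```bash
python3 - <<'E'
from h import *
for n,a,b in [('cap',(165.2,176.4),(267.3,133)),('knob',(251.1,144.3),(330.7,176))]:
    x,e=tri(('top5',a),('side5',b)); g=x[:2]-np.array([.5503,.2032]); print(n,x,e,'gauge x,y',g@[.972,.2334],g@[-.2334,.972])
E
```

```text
cap [0.53151127 0.25525304 0.19509556] [np.float64(0.00179939957353819), np.float64(0.001799399573537939)] gauge x,y -0.006113469211184424 0.05498084162450675
knob [0.62052625 0.12018404 0.11061309] [np.float64(0.00033046053714272584), np.float64(0.00033046053714270903)] gauge x,y 0.048883990839572976 -0.09708232239201314
```

The cap is at 195 mm, so the plunger is pushed in ~16 mm. The knob is ~57° over on the far side, and its y position hasn't changed. Handing in.

```bash
python3 -c "
from workcell import bot
print(bot.job_done())"
```

```text
the job is handed in; nothing more can be done
None
```

I pressed the indicator down first (cap at about 195 mm, so the plunger is pushed in about 16 mm), then pushed the handle to about 57° over on the far side; the spindle is still seated in its V-blocks, the spare was not touched, and the job was handed in at about 7.5 s.

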